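Clamp the reagent bottle and take off its safety cap

ROBOT

A 6-joint arm with a two-finger parallel gripper is mounted at the origin on the work surface. World frame = base frame: x ahead of the robot, y to its left, z up, the work surface at z = 0. Lengths are in m, angles in rad, forces in N, time in s.
With the tool pointing down it reaches from about 0.275 to 0.975 m from the base axis. Payload 8.4 kg.
Tool frame: the origin (TCP) lies midway between the tips of the shut fingers; the grasp point (between the pads) lies 19 mm behind it; z points along the fingers, y is the direction in which the jaws open and shut (so a half turn about z gives the same grasp; the last joint's range is limited). The gripper opens to 92 mm and grips with 3 to 60 N. Pads are 20 mm wide; open, the fingers measure 128 mm over their backs; the gripper's body (75 mm by 189 mm) begins 69 mm behind the grasp point.
Start: joints at [1.262, 0.353, 1.633, -0, 1.155, -0.002], TCP at [0.189, 0.596, 0.215] pointing down, gripper open.
Joint ranges: [-2.63, 2.63], [-0.92, 2.1], [0.06, 2.66], [-1.3, 4.44], [0, 2.69], [-3.02, 3.02]. Speed limits (rad/s): [2.22, 2.22, 2.79, 3.14, 3.14, 3.14].

INTERFACE

Orientations are given as a unit quaternion [w, x, y, z].
In Python, from bench import observe, get_image, calibration, finish_job, boxes_of, regions_of, tip_of gives the robot as it stands. The module is installed in compiled form; this text tells all that it offers.
- The arm moves only by the tool move_arm, never from a script. Its argument "moves" is a list of rows, each a list of 7 numbers: the turn, a rotation vector about the tool's x, y, z in rad, then the shift along the tool's x, y, z in mm, then the gripper command: -1 is shut, 1 is fully open, values between are in proportion. In form: [[rx, ry, rz, tx, ty, tz, grip], ...]. A call has 1 to 12 rows; each row is the pose to reach, as a shift and turn from the pose commanded when the call began, along the tool's axes at that moment; what a row does not reach only later rows make up. A row lasts 1/10 s, in which the tool goes at most 50 mm and 8.59 degrees, less where a joint would pass 70% of its speed; a pose out of reach is approached as far as the arm can. A call with a gripper value outside its range is refused whole. The fingers move at their own pace and stop on an object; the grip force is fixed at half the most. Time passes only in rows, so rows that repeat a pose let the fingers close. It gives the time, the measured TCP pose, the force and the opening at its end, in the units of the state.
- observe(): the state, without advancing time (a new reading comes with each control period).
- get_image(name): name is "scene" or "top" or "wrist"; returns (picture, depth): 400x640x3 uint8, red, green, blue; 400x640 float32, m along the optical axis (not along the pixel's ray), 0 where there is no reading.
- calibration(name): a dict with "intrinsics" (3x3 intrinsics, pixels), "k1" (the pictures are not rectified: a ray, as slopes to the right and down, at radius r is drawn at 1 + k1 r^2 times it, then the intrinsics apply), "origin" and "attitude" of the camera in the world. Camera axes: x right, y down, z forward; pixel columns grow to the right and rows downward; lengths in m; the calibration is good to about 2 mm. A picture is of the moment at which its call begins: read the wrist's pose just before it. calibration takes no time and is no camera call; for the wrist camera it gives the pose at the moment of the call.
- finish_job(): hands the job in, once; it reports no verdict.
Trained networks look in the newest picture that a camera, given by its name, has taken for a name from the list of things; names that differ only in an ending like _2 or _b are one class to them, and where a whole thing is asked for, a point or a joint stands for the part that bears it (a point fixed in the world has none). Each returns a list of dicts, best first, with "conf" (0 to 1); they miss things now and then, are a little off and sometimes report something else, mostly with a low value. They report only what shows in the picture. A call takes as long as a camera call. They do not tell look-alikes from the thing itself.
- boxes_of(target, camera): "position" ([row, column] in pixels, amid what is visible of it).
- regions_of(target, camera): "mask" (400x640 bool, what is visible of it) and "position" ([row, column] in pixels, amid what is visible of it).
- tip_of(target, camera): "position" ([row, column] in pixels: a listed point, or the origin of a listed thing).
The state is a dict: "time": time; "q": joint angles; "joint_vel": joint speeds; "joint_efforts": joint torques, N m; "position": TCP position; "tcp_rot": TCP orientation; "wrist_force": force on the tool from outside, world axes, zero at the start; "ft_torque": the same for the moment, N m; "gripper_width": finger opening in m.
Only numpy, scipy, OpenCV 4.12 (cv2) and the standard library are available. Lean on these libraries where they do the work, as an engineer would, in place of code of your own. Each camera call takes 0.05 s, during which the arm holds its last target.

TASK

Slide the clamp's loose jaw up against the reagent bottle so that it is held fast between both jaws, then let go of the handle. Then press the bottle's violet safety cap down, twist it anticlockwise until it comes free, and lift it straight off. Finish while still holding the cap, level and about 5 cm clear above the open mouth so that drips fall back in; leave the bottle upright in the clamp and do not disturb the tube rack, tip box or beaker.

Things in the scene. Friction and masses are not known exactly. Their poses are not given: they have to be found in the camera images.
- clamp: Bench bottle clamp, fixed to the bench, 275 x 112 mm, aluminium base plate 12 mm thick with two grey rubber-faced jaws, each 108 mm wide and 50 mm high above the plate, and two steel guide bars. Origin: on the bench surface under the plate. Its x axis is the direction in which the sliding jaw closes, towards the fixed jaw, whose face is 81 mm along +x; z is up.
- jaw (a joint): Position of the sliding jaw, m: 0 fully open, growing as it slides along the clamp's +x; about 0.040 when the 62 mm bottle is squarely pinched between both jaws (it may start at 0 to 0.02). It takes about 6 N to slide, 8 N when it pushes the bottle along, and stays where it is left; 12 to 20 N at the end seats it firmly.
- jaw_handle (a point): Centre of the black round grip of the sliding jaw's upright handle: 20 mm diameter, 52 mm tall (26 mm above and below this point), on a thinner steel stem, 75 mm behind the jaw's face. The cap may stand only 100 mm from it: a gripper that closes across the clamp (along the clamp's y) keeps its wide body clear of the cap.
- bottle_mouth (a point): Centre of the rim of the square white plastic reagent bottle (orange label band), under the cap at the start. Bottle: 62 x 62 mm, 98 mm to the shoulder, mouth 141 mm above its foot, neck 34 mm diameter, 0.25 to 0.45 kg, standing loose on the clamp's plate between the jaws; it shifts and squares up as the jaw closes. z up along the bottle.
- cap_center (a point): Centre (half-way up) of the violet ribbed push-and-turn safety cap on the bottle: round, 50 mm diameter, 28 mm tall, top 14 mm above this point, lower edge 14 mm below it, then 12 mm of free neck. z up along the cap's axis. When shut this point is 3 mm below the mouth's rim; 35 g.
- cap_top (a point): Centre of the cap's top. An inner spring holds the cap up in its catches: push it down at least 3.5 mm (about 8 N; it bottoms after 5 mm at about 9 N) and, kept down, turn it anticlockwise seen from above by about 60 degrees (free from 45 to 75, solid stop near 80); then it lifts straight off. Unpressed it turns only a few degrees.
- tube_rack_center (a point): Middle of the blue tube rack, 100 x 190 mm, 98 mm tall with its capped tubes, point 30 mm above the bench. Leave it alone.
- tip_box_center (a point): Middle of the magenta pipette-tip box, 86 x 122 x 56 mm, point 28 mm above the bench. Leave it alone.
- beaker_center (a point): Middle of the glass beaker, 84 mm diameter at the rim, 105 mm tall, point 52 mm above the bench. Leave it alone.
Things that resemble listed ones, but are neither listed nor needed, are in the scene too. What is shaped like the part that bears cap_center but brown or red is not meant.

How it is judged:
On the way, in this order (a step that is already met when the one before it is completed fails the run):
1. the sliding jaw is shut on the bottle, pinching it squarely against the fixed jaw (value of joint jaw between 0.0384 and 0.0425 m), for 0.2 s.
2. the cap is pressed down against its spring (value of joint jaw above 0.038 m and z of cap_center in the frame of bottle_mouth below -0.0055 m), for 0.05 s.
At the end, for the whole second after the job is handed in: Cap held still and level (11 deg), lower edge 25-100 mm above the mouth, centre within 20 mm of its axis, clear of the bottle; bottle upright on the plate, pinched by both jaws (jaw past 38 mm), handle released; rack, tip box, beaker within 15 mm of their start (contact force between the fingers and cap above 1 N and z of cap_center in the frame of bottle_mouth between 0.039 and 0.114 m and horizontal distance between cap_center and bottle_mouth below 0.02 m and angle between cap_center's own z axis and vertical below 0.2 rad and contact force between cap and bottle below 0.05 N and value of joint jaw above 0.038 m and contact force between the fingers and jaw below 0.05 N and angle between bottle_mouth's own z axis and vertical below 0.06 rad and z of bottle_mouth in the frame of clamp below 0.158 m and x of bottle_mouth in the frame of clamp above 0.045 m and linear speed of cap below 0.03 m/s and distance of each of tube_rack_center, tip_box_center, beaker_center from where it was at the start of the episode below 0.015 m); the arm keeps its last pose, push and grip.
It fails at once if the bottle is pulled up off the clamp's plate (z of bottle_mouth in the frame of clamp above 0.163 m).
It fails at once if the bottle is tipped (angle between bottle_mouth's own z axis and vertical above 0.2 rad).
It fails at once if a bystander is disturbed (distance of any of tube_rack_center, tip_box_center, beaker_center from where it was at the start of the episode above 0.02 m).
It also fails if it takes over 48 s, if anything falls off the work surface, if the arm or the gripper's body presses on something with over 40 N, if the wrist force passes 120 N, or if a joint passes its speed limit or range.

## Working session

There is one attempt and no reset: what is moved stays moved. The work goes in short steps, Python scripts to look and compute and a tool call to move; the robot and the scene stay as the last step left them, time stands still between calls to the robot, and variables do not carry over. Pictures are saved under pics/ and viewed, and the job is handed in when it is done.

Besides the shell and the picture viewer there is one more tool, called after "Call:" in YAML: its name, and indented under it one key for each argument. move_arm: Moves the arm, as the interface text tells. Its arguments: {"type":"object","properties":{"moves":{"type":"array","items":{"type":"array","items":{"type":"number"}}}},"required":["moves"]}

```bash
mkdir -p pics
cat > h.py <<'E'
import numpy as np, cv2
from bench import *
from scipy.spatial.transform import Rotation as R
def rot(a):
    a=np.array(a,float)
    if a.shape==(3,3): return a
    return R.from_quat([a[1],a[2],a[3],a[0]]).as_matrix()
def ray(c,row,col):
    K=np.array(c["intrinsics"]);k1=c["k1"]
    u=(col-K[0,2])/K[0,0];v=(row-K[1,2])/K[1,1]
    rd=np.hypot(u,v);r=rd
    for _ in range(20): r=rd/(1+k1*r*r)
    s=1/(1+k1*r*r); return np.array([u*s,v*s,1.0])
def world(c,row,col,d):
    return rot(c["attitude"])@(ray(c,row,col)*d)+np.array(c["origin"])
def proj(c,p):
    q=rot(c["attitude"]).T@(np.array(p)-np.array(c["origin"])); x,y=q[0]/q[2],q[1]/q[2]
    f=1+c["k1"]*(x*x+y*y);K=np.array(c["intrinsics"])
    return K[1,1]*y*f+K[1,2],K[0,0]*x*f+K[0,2]
def onplane(c,row,col,z):
    d=rot(c["attitude"])@ray(c,row,col);o=np.array(c["origin"]);return o+d*(z-o[2])/d[2]
def cloud(c,depth):
    rr,cc=np.mgrid[0:400,0:640];K=np.array(c["intrinsics"]);k1=c["k1"]
    u=(cc-K[0,2])/K[0,0];v=(rr-K[1,2])/K[1,1];rd=np.hypot(u,v);r=rd.copy()
    for _ in range(20): r=rd/(1+k1*r*r)
    s=1/(1+k1*r*r);P=np.stack([u*s,v*s,np.ones_like(u)],-1)*depth[...,None]
    return P@rot(c["attitude"]).T+np.array(c["origin"])
E
python3 - <<'E'
from h import *
print(observe())
for n in ["scene","top"]:
    p,d=get_image(n);cv2.imwrite(f"pics/{n}0.png",p[...,::-1]);c=calibration(n);print(n,c)
    np.savez(f"{n}0.npz",p=p,d=d)
    for t in ["cap_center","cap_top","jaw_handle","bottle_mouth","clamp","tube_rack_center","tip_box_center","beaker_center"]:
        for r in tip_of(t,n)[:3]:
            a,b=r["position"];i,j=int(round(a)),int(round(b))
            dd=d[i,j] if 0<=i<400 and 0<=j<640 else 0
            print(t,np.round([a,b],1),round(r["conf"],2),np.round(world(c,a,b,dd),3))
print(observe()["time"])
E
```

```text
{'time': 0.0, 'q': array([ 1.26159691e+00,  3.53646833e-01,  1.63410071e+00, -4.25243758e-06,
        1.15517436e+00, -2.39741872e-03]), 'joint_vel': array([ 0.00167731, -0.0008935 ,  0.00108396,  0.00070361,  0.00219988,
       -0.00055356]), 'joint_efforts': array([ 5.29849076e-04, -5.93835104e+01, -3.34214973e+01,  6.99249096e-02,
        2.34279817e-02, -1.96694823e-04]), 'position': array([0.1886141 , 0.59536792, 0.2138788 ]), 'tcp_rot': array([-1.01207908e-04,  1.52799187e-01,  9.88257035e-01, -6.56875892e-04]), 'wrist_force': array([ 0.19548659, -0.27658888,  0.45356149]), 'ft_torque': array([0.02642559, 0.03452808, 0.01302507]), 'gripper_width': 0.09216678856100921}
scene {'intrinsics': array([[432.44828155,   0.        , 322.85991895],
       [  0.        , 432.44828155, 198.45988792],
       [  0.        ,   0.        ,   1.        ]]), 'k1': -0.08880571844867645, 'origin': array([0.89817165, 0.39973675, 0.97827225]), 'attitude': array([-0.08249125,  0.30403554,  0.91643248, -0.24679769])}
cap_center [204.9 325.9] 0.96 [0.619 0.038 0.164]
cap_top [239.4 261.6] 0.95 [ 0.754 
[... 675 characters left out ...]
1694]), 'attitude': array([-0.03307683,  0.70838432, -0.70398285,  0.0388036 ])}
cap_center [182.1 290.1] 0.98 [0.613 0.046 0.162]
cap_center [135.2 327. ] 0.75 [ 0.748 -0.04   0.025]
cap_center [133.5 280.6] 0.68 [0.752 0.077 0.026]
cap_top [182.8 297.4] 0.93 [0.611 0.03  0.163]
cap_top [135.8 325.3] 0.92 [ 0.747 -0.036  0.026]
cap_top [132.7 276.3] 0.57 [0.754 0.088 0.026]
jaw_handle [200.3 348.1] 0.95 [ 0.577 -0.087  0.111]
bottle_mouth [181.7 295.9] 0.75 [0.613 0.033 0.167]
clamp [194.7 314.7] 0.71 [ 0.599 -0.01   0.015]
tube_rack_center [154.2 453.9] 0.92 [ 0.697 -0.353  0.058]
tip_box_center [263.1 166. ] 0.76 [0.426 0.353 0.041]
beaker_center [133.6 219.7] 0.57 [0.756 0.235 0.004]
0.9
```

View pics/scene0.png

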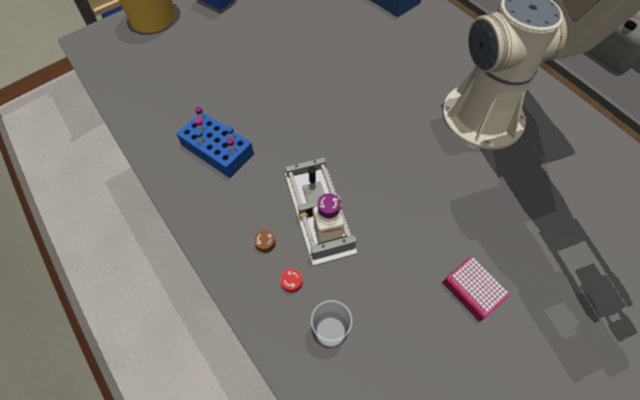

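View pics/top0.png

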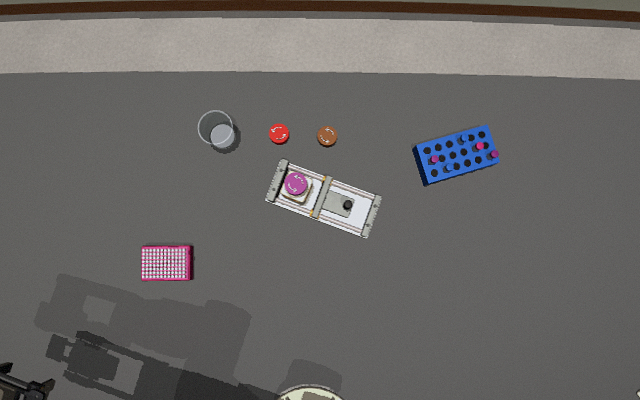

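The violet cap on the bottle is at top (183,297). The look-alikes are the red cap at (133,279) and the brown one at (136,327), both lying on the bench. I'll confirm the violet one in a crop and measure the clamp's axis.

Run:
```python
from h import *
z=np.load("top0.npz");p,d=z["p"],z["d"]
crop=p[150:245,255:390];cv2.imwrite("pics/crop0.png",cv2.resize(crop[...,::-1],None,fx=5.5,fy=5.5,interpolation=cv2.INTER_CUBIC))
for n in ["top","scene"]:
    z=np.load(n+"0.npz");p,d=z["p"],z["d"];c=calibration(n);P=cloud(c,d)
    X=P[...,0];Y=P[...,1];Z=P[...,2]
    reg=(X>.48)&(X<.72)&(Y>-.17)&(Y<.13)&(d>0)
    hsv=cv2.cvtColor(p,cv2.COLOR_RGB2HSV)
    hi=reg&(Z>.15); print(n,"cap top",hi.sum(),P[hi].mean(0),np.percentile(Z[hi],[5,50,95]), (P[hi].min(0)+P[hi].max(0))/2)
    cl=reg&(Z>.008)&(Z<.2)&~((X>.7)) 
    pts=P[cl][:,:2].astype(np.float32)
    r=cv2.minAreaRect(pts);print("clamp rect",r)
    gj=reg&(Z>.05)&(Z<.075); 
    num,lab,st,ce=cv2.connectedComponentsWithStats(gj.astype(np.uint8))
    for k in range(1,num):
        if st[k,4]>15:
            q=P[lab==k];print("jaw z",st[k,4],q.mean(0),cv2.minAreaRect(q[:,:2].astype(np.float32)))
    hh=reg&(Z>.08)&(Z<.14)&(Y<-.04); print("handle",hh.sum(),P[hh].mean(0) if hh.any() else 0,np.percentile(Z[hh],[5,50,95]) if hh.any() else 0,(P[hh].min(0)+P[hh].max(0))/2 if hh.any() else 0)
```

```text
top cap top 402 [0.61023211 0.03543264 0.16305816] [0.15937204 0.1631569  0.16691953] [0.6106403  0.03498286 0.16058349]
clamp rect ((0.5968696475028992, -0.032676488161087036), (0.27667319774627686, 0.148917555809021), 74.6010513305664)
jaw z 366 [0.63053759 0.08121317 0.06067068] ((0.630314826965332, 0.08170734345912933), (0.02200961299240589, 0.1074758768081665), 69.21416473388672)
jaw z 332 [ 0.59079291 -0.02405544  0.06046823] ((0.5914058685302734, -0.023853620514273643), (0.018965601921081543, 0.10747934132814407), 69.79301452636719)
handle 65 [ 0.56816324 -0.08461208  0.11062406] [0.09635323 0.11240345 0.11679619] [ 0.56838203 -0.0847952   0.10139258]
scene cap top 431 [0.61370427 0.03825485 0.16303159] [0.15437519 0.16379227 0.1666394 ] [0.61217431 0.0364819  0.15936693]
clamp rect ((0.5918668508529663, -0.02673797309398651), (0.2724528908729553, 0.11212217807769775), 69.82206726074219)
jaw z 30 [ 0.57404088 -0.07937977  0.06406524] ((0.5747168064117432, -0.0801796168088913), (0.00897238403558731, 0.018063165247440338), 47.75272750854492)
jaw z 149 [ 0.62252968 -0.03313673  0.06037709] ((0.6205361485481262, -0.03365149348974228), (0.019264213740825653, 0.04880091920495033), 71.74412536621094)
jaw z 576 [0.63222679 0.07895843 0.06109951] ((0.6317818760871887, 0.08288802951574326), (0.063470758497715, 0.10074464976787567), 43.65350341796875)
handle 102 [ 0.57279121 -0.08103957  0.10323202] [0.08179635 0.10667284 0.11497296] [ 0.57077899 -0.08355143  0.09857747]
```

View pics/crop0.png

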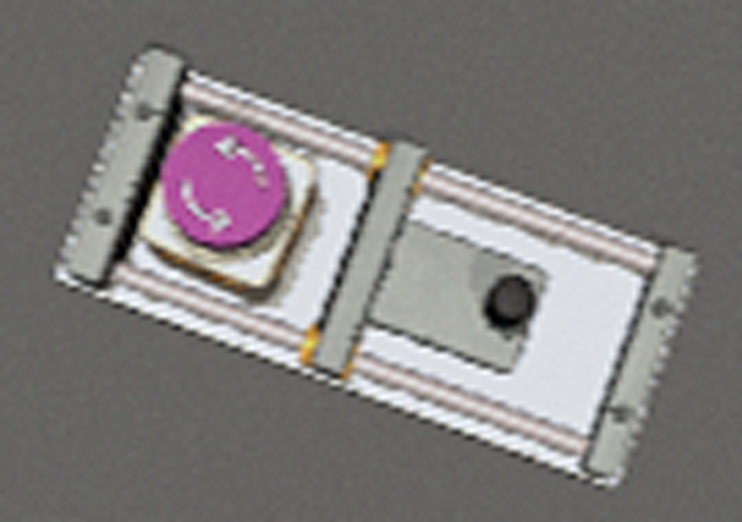

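Crop confirms the violet ribbed cap with arrows on the white bottle. The clamp axis points at about 69.7° azimuth, the handle centre is at about (0.568, -0.085), and the jaw joint is at about 0.010. Next I'll compute the move to above the handle, with the fingers closing across the clamp.

```bash
cat >> h.py <<'E'
def go(target,yaz,s=None):
    """shift (mm, tool axes) and rotvec for TCP target with tool down, tool-y azimuth yaz deg"""
    s=s or observe();T=rot(s["tcp_rot"]);a=np.radians(yaz)
    y=np.array([np.cos(a),np.sin(a),0]);z=np.array([0,0,-1.]);x=np.cross(y,z)
    G=np.stack([x,y,z],1);rv=R.from_matrix(T.T@G).as_rotvec()
    sh=T.T@(np.array(target)-s["position"])*1000
    print("rv",np.round(rv,4),"shift",np.round(sh,1),"pos",np.round(s["position"],4),"yaz",np.round(np.degrees(np.arctan2(T[1,1],T[0,1])),1),"F",np.round(s["wrist_force"],2),"w",round(s["gripper_width"],4),"t",s["time"],"q",np.round(s["q"],2))
E
python3 -c "
from h import *
go([.568,-.085,.2],-20.3)"
```

```text
rv [ 0.0000e+00 -1.0000e-04  1.6183e+00] shift [-567.2 -534.5   14.6] pos [0.1887 0.5958 0.2146] yaz 72.4 F [-0.21 -0.29  0.1 ] w 0.0919 t 0.9 q [ 1.26  0.35  1.63  0.    1.16 -0.  ]
```

Call:
move_arm:
  moves:
    - [0, 0, 1.618, -567, -534, 0, 1]
    - [0, 0, 1.618, -567, -534, 0, 1]
    - [0, 0, 1.618, -567, -534, 0, 1]
    - [0, 0, 1.618, -567, -534, 0, 1]
    - [0, 0, 1.618, -567, -534, 0, 1]
    - [0, 0, 1.618, -567, -534, 0, 1]
    - [0, 0, 1.618, -567, -534, 0, 1]
    - [0, 0, 1.618, -567, -534, 0, 1]
    - [0, 0, 1.618, -567, -534, 0, 1]
    - [0, 0, 1.618, -567, -534, 0, 1]
    - [0, 0, 1.618, -567, -534, 0, 1]
    - [0, 0, 1.618, -567, -534, 0, 1]

```text
time: 2.1
position: [0.4817, 0.0698, 0.215]
tcp_rot: [0.0, 0.822, 0.57, 0.0]
wrist_force: [0.7, 0.1, 1.0]
gripper_width: 0.0919
```

```bash
python3 -c "
from h import *
go([.568,-.085,.2],-20.3)"
```

```text
rv [ 0.0008 -0.0006 -0.004 ] shift [-114.7  135.1   15. ] pos [0.4817 0.0698 0.215 ] yaz -20.5 F [0.7  0.1  1.04] w 0.0919 t 2.1 q [0.14 0.14 1.92 0.   1.08 0.5 ]
```

Call:
move_arm:
  moves:
    - [0, 0, -0.004, -115, 135, 10, 1]
    - [0, 0, -0.004, -115, 135, 10, 1]
    - [0, 0, -0.004, -115, 135, 10, 1]
    - [0, 0, -0.004, -115, 135, 10, 1]
    - [0, 0, -0.004, -115, 135, 10, 1]
    - [0, 0, -0.004, -115, 135, 10, 1]

```text
time: 2.7
position: [0.5674, -0.0832, 0.2043]
tcp_rot: [-0.0, 0.82, 0.573, -0.0]
wrist_force: [-0.8, 0.3, 0.1]
gripper_width: 0.0919
```

Run:
```python
from h import *
go([.568,-.085,.2],-20.3)
c=calibration("wrist");p,d=get_image("wrist");cv2.imwrite("pics/w1.png",p[...,::-1]);P=cloud(c,d)
for t in ["jaw_handle","cap_top"]:
    for r in tip_of(t,"wrist")[:2]:
        a,b=r["position"];print(t,a,b,r["conf"],world(c,a,b,d[int(a),int(b)]),onplane(c,a,b,.088))
X,Y,Z=P[...,0],P[...,1],P[...,2]
m=(d>0)&(abs(X-.568)<.03)&(abs(Y+.085)<.03)&(Z>.07)&(Z<.13)
print(m.sum(),P[m].min(0),P[m].max(0),np.percentile(Z[m],[50,95]))
t=m&(Z>np.percentile(Z[m],95)-.006);print((P[t].min(0)+P[t].max(0))/2,P[t].mean(0))
```

```text
rv [-0.0009 -0.0001  0.0029] shift [-1.5  1.2  4.3] pos [ 0.5674 -0.0832  0.2043] yaz -20.1 F [-0.84  0.29  0.08] w 0.0919 t 2.7 q [-0.15  0.28  1.76  0.    1.1   0.2 ]
jaw_handle 201.6 319.7 0.72 [ 0.57097439 -0.07907033  0.11481718] [ 0.56834265 -0.08668139  0.088     ]
cap_top 94.4 452.8 0.84 [ 0.74554607 -0.0371774   0.02729352] [ 0.71947454 -0.03161765  0.088     ]
cap_top 42.8 315.4 0.57 [0.60995425 0.03689776 0.16335896] [0.61477394 0.05199213 0.088     ]
516 [ 0.5602115  -0.09510909  0.07020479] [ 0.57975795 -0.07586579  0.11588065] [0.11311235 0.11492696]
[ 0.56987994 -0.08562108  0.11245594] [ 0.57018864 -0.08478908  0.11357224]
```

View pics/w1.png

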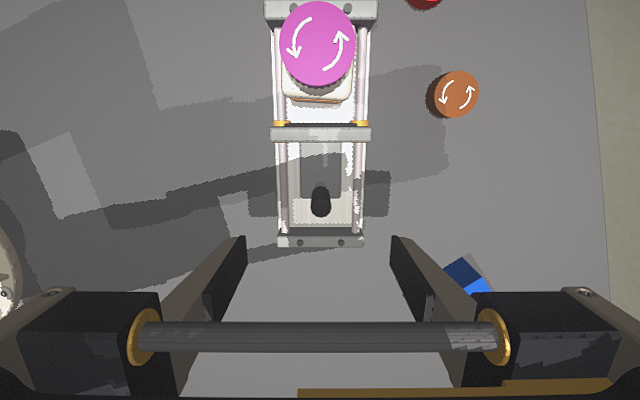

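The picture shows the handle at (201,320), between and ahead of the fingers, with the violet cap at (43,317). The clamp is square to the tool, so I'll descend and close on the grip.

Call:
move_arm:
  moves:
    - [0, 0, 0.003, -1, 2, 45, 1]
    - [0, 0, 0.003, -1, 2, 90, 1]
    - [0, 0, 0.003, -1, 2, 115, 1]
    - [0, 0, 0.003, -1, 2, 129, 1]
    - [0, 0, 0.003, -1, 2, 129, 1]
    - [0, 0, 0.003, -1, 2, 129, -1]
    - [0, 0, 0.003, -1, 2, 129, -1]
    - [0, 0, 0.003, -1, 2, 129, -1]
    - [0, 0, 0.003, -1, 2, 129, -1]
    - [0, 0, 0.003, -1, 2, 129, -1]

```text
time: 3.85
position: [0.5695, -0.0846, 0.0762]
tcp_rot: [0.0, 0.82, 0.572, 0.0]
wrist_force: [0.5, -0.4, -0.0]
gripper_width: 0.0541
```

```bash
python3 -c "
from h import *
go([.569,-.085,.075],-20.3)"
```

```text
rv [ 0.0009 -0.0002  0.0013] shift [-0.5 -0.3  1.2] pos [ 0.5695 -0.0846  0.0762] yaz -20.2 F [ 0.5  -0.38 -0.01] w 0.0541 t 3.85 q [-0.15  0.44  1.85 -0.    0.85  0.2 ]
```

Fingers are still closing.

Call:
move_arm:
  moves:
    - [0, 0, 0, 0, 0, 0, -1]
    - [0, 0, 0, 0, 0, 0, -1]
    - [0, 0, 0, 0, 0, 0, -1]
    - [0, 0, 0, 0, 0, 0, -1]
    - [0, 0, 0, 0, 0, 0, -1]
    - [0, 0, 0, 0, 0, 0, -1]

```text
time: 4.45
position: [0.5693, -0.0846, 0.0755]
tcp_rot: [0.0, 0.82, 0.572, 0.0]
wrist_force: [0.1, -1.0, -0.8]
gripper_width: 0.0195
```

The handle is gripped at 19.5 mm. I'll slide along tool +x (clamp +x).

Call:
move_arm:
  moves:
    - [0, 0, 0, 3, 0, 0, -1]
    - [0, 0, 0, 6, 0, 0, -1]
    - [0, 0, 0, 9, 0, 0, -1]
    - [0, 0, 0, 12, 0, 0, -1]
    - [0, 0, 0, 15, 0, 0, -1]
    - [0, 0, 0, 18, 0, 0, -1]
    - [0, 0, 0, 20, 0, 0, -1]
    - [0, 0, 0, 22, 0, 0, -1]
    - [0, 0, 0, 24, 0, 0, -1]
    - [0, 0, 0, 25, 0, 0, -1]
    - [0, 0, 0, 26, 0, 0, -1]

```text
time: 5.55
position: [0.5778, -0.0613, 0.0755]
tcp_rot: [0.001, 0.82, 0.572, -0.001]
wrist_force: [-1.1, -8.9, 0.2]
gripper_width: 0.0195
```

Run:
```python
from h import *
go([.569,-.085,.075],-20.3)
p,d=get_image("top");cv2.imwrite("pics/t2.png",cv2.resize(p[140:250,240:400,::-1],None,fx=5,fy=5));
c=calibration("top");P=cloud(c,d);X,Y,Z=P[...,0],P[...,1],P[...,2]
u=np.array([np.cos(np.radians(69.7)),np.sin(np.radians(69.7))]);v=np.array([-u[1],u[0]])
reg=(X>.48)&(X<.72)&(Y>-.17)&(Y<.13)&(d>0)
print(np.median(P[reg&(Z>.155)&(Y>.01)],0))
A=P[...,0]*u[0]+P[...,1]*u[1]
g=reg&(Z>.055)&(Z<.068)
print(np.histogram(A[g],bins=np.arange(.08,.32,.005)))
```

```text
rv [-0.0001  0.0021  0.0019] shift [-25.3  -0.1   0.6] pos [ 0.5778 -0.0613  0.0755] yaz -20.2 F [-1.07 -8.93  0.16] w 0.0195 t 5.55 q [-0.11  0.45  1.84 -0.    0.85  0.25]
[0.60974487 0.0390149  0.16323027]
(array([ 0,  0,  0,  0,  0,  0,  0,  0,  0,  0,  0,  0,  0,  0,  0,  0,  0,
        0,  0,  0,  0,  0,  0,  1,  1, 18, 21,  8,  1,  0,  0,  1,  1,  1,
        0,  1,  0,  0,  0,  0,  9, 78, 90, 87, 82,  7,  0]), array([0.08 , 0.085, 0.09 , 0.095, 0.1  , 0.105, 0.11 , 0.115, 0.12 ,
       0.125, 0.13 , 0.135, 0.14 , 0.145, 0.15 , 0.155, 0.16 , 0.165,
       0.17 , 0.175, 0.18 , 0.185, 0.19 , 0.195, 0.2  , 0.205, 0.21 ,
       0.215, 0.22 , 0.225, 0.23 , 0.235, 0.24 , 0.245, 0.25 , 0.255,
       0.26 , 0.265, 0.27 , 0.275, 0.28 , 0.285, 0.29 , 0.295, 0.3  ,
       0.305, 0.31 , 0.315]))
```

View pics/t2.png

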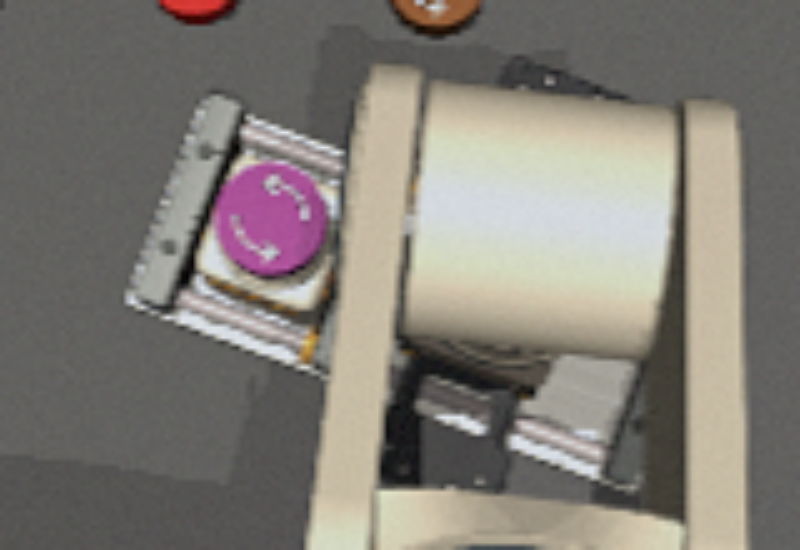

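The view is mostly hidden by the arm. The bottle has squared up and a small gap to the fixed jaw remains. The force of 9 N shows the jaw is pushing the bottle, so I'll go on in small steps.

Call:
move_arm:
  moves:
    - [0, 0, 0, 1, 0, 0, -1]
    - [0, 0, 0, 2, 0, 0, -1]
    - [0, 0, 0, 2, 0, 0, -1]

```text
time: 5.9
position: [0.5785, -0.0596, 0.0756]
tcp_rot: [0.001, 0.82, 0.572, -0.001]
wrist_force: [-1.0, -8.4, -0.0]
gripper_width: 0.0193
```

Call:
move_arm:
  moves:
    - [0, 0, 0, 1, 0, 0, -1]
    - [0, 0, 0, 2, 0, 0, -1]
    - [0, 0, 0, 2, 0, 0, -1]

```text
time: 6.2
position: [0.5791, -0.0577, 0.0755]
tcp_rot: [0.001, 0.82, 0.572, -0.001]
wrist_force: [-1.1, -8.5, 0.5]
gripper_width: 0.0192
```

Call:
move_arm:
  moves:
    - [0, 0, 0, 1, 0, 0, -1]
    - [0, 0, 0, 1, 0, 0, -1]

```text
time: 6.4
position: [0.5795, -0.0568, 0.0755]
tcp_rot: [0.001, 0.82, 0.572, -0.001]
wrist_force: [-1.4, -8.4, 0.4]
gripper_width: 0.0195
```

Call:
move_arm:
  moves:
    - [0, 0, 0, 1, 0, 0, -1]
    - [0, 0, 0, 1, 0, 0, -1]

```text
time: 6.6
position: [0.5798, -0.0559, 0.0755]
tcp_rot: [0.001, 0.82, 0.572, -0.001]
wrist_force: [-0.5, -8.3, 0.2]
gripper_width: 0.0195
```

Call:
move_arm:
  moves:
    - [0, 0, 0, 1, 0, 0, -1]
    - [0, 0, 0, 1, 0, 0, -1]

```text
time: 6.8
position: [0.5798, -0.0558, 0.0756]
tcp_rot: [0.001, 0.82, 0.572, -0.002]
wrist_force: [-3.4, -13.9, 1.5]
gripper_width: 0.0195
```

Force has risen to 14 N and the jaw has stopped: the bottle is seated. A touch more.

Call:
move_arm:
  moves:
    - [0, 0, 0, 0.5, 0, 0, -1]
    - [0, 0, 0, 0.5, 0, 0, -1]
    - [0, 0, 0, 0.5, 0, 0, -1]

```text
time: 7.1
position: [0.5798, -0.0558, 0.0755]
tcp_rot: [0.001, 0.82, 0.572, -0.002]
wrist_force: [-4.1, -16.6, 1.9]
gripper_width: 0.0194
```

Call:
move_arm:
  moves:
    - [0, 0, 0, -1.5, 0, 0, -1]
    - [0, 0, 0, -2.5, 0, 0, -1]
    - [0, 0, 0, -2.5, 0, 0, 1]
    - [0, 0, 0, -2.5, 0, 0, 1]
    - [0, 0, 0, -2.5, 0, 0, 1]
    - [0, 0, 0, -2.5, 0, 0, 1]
    - [0, 0, 0, -2.5, 0, 0, 1]
    - [0, 0, 0, -2.5, 0, -40, 1]
    - [0, 0, 0, -2.5, 0, -80, 1]
    - [0, 0, 0, -2.5, 0, -120, 1]
    - [0, 0, 0, -2.5, 0, -120, 1]

```text
time: 8.2
position: [0.5833, -0.0557, 0.2013]
tcp_rot: [0.003, 0.82, 0.572, 0.003]
wrist_force: [0.2, 0.5, 0.1]
gripper_width: 0.0895
```

```bash
cat > look.py <<'E'
from h import *
import sys
n=sys.argv[1];go([.615,.043,.2],-20.3)
u=np.array([np.cos(np.radians(69.7)),np.sin(np.radians(69.7))]);v=np.array([-u[1],u[0]])
c=calibration("wrist");p,d=get_image("wrist");cv2.imwrite(f"pics/w{n}.png",p[...,::-1])
cs=calibration("scene");ps,ds=get_image("scene");cv2.imwrite(f"pics/s{n}.png",cv2.resize(ps[140:280,230:400,::-1],None,fx=4.5,fy=4.5))
for nm,cc,pp,dd in [("wrist",c,p,d),("scene",cs,ps,ds)]:
    P=cloud(cc,dd);X,Y,Z=P[...,0],P[...,1],P[...,2]
    hsv=cv2.cvtColor(pp,cv2.COLOR_RGB2HSV);vi=(hsv[...,0]>138)&(hsv[...,0]<158)&(hsv[...,1]>80)&(hsv[...,2]>60)
    m=vi&(dd>0)&(abs(X-.61)<.08)&(abs(Y-.04)<.08)&(Z>.12)
    if m.any():
        zt=np.percentile(Z[m],90);t=m&(Z>zt-.006)
        e=cv2.minEnclosingCircle(P[t][:,:2].astype(np.float32))
        print(nm,"cap top",m.sum(),t.sum(),P[t].mean(0),zt,"circ",e)
    A=X*u[0]+Y*u[1];B=X*v[0]+Y*v[1];s0=.62*u[0]+.04*u[1]
    g=(dd>0)&(Z>.054)&(Z<.067)&(abs(B-(.595*v[0]-.02*v[1]))<.07)&(A>.08)&(A<.34)
    h,b=np.histogram(A[g],bins=np.arange(.10,.33,.004));print([(round(x,3),k) for k,x in zip(h,b) if k>3])
E
python3 look.py 3
```

```text
rv [ 0.0088 -0.0023  0.0014] shift [103.6  -4.4   1.5] pos [ 0.5833 -0.0557  0.2013] yaz -20.2 F [0.2  0.52 0.12] w 0.0895 t 8.2 q [-0.1   0.3   1.74  0.    1.09  0.26]
wrist cap top 4138 4138 [0.61198086 0.04479785 0.16409212] 0.16495726234725938 circ ((0.6119926571846008, 0.04418334364891052), 0.025017203763127327)
[(np.float64(0.156), np.int64(6)), (np.float64(0.204), np.int64(406)), (np.float64(0.208), np.int64(409)), (np.float64(0.212), np.int64(411)), (np.float64(0.216), np.int64(405)), (np.float64(0.22), np.int64(106)), (np.float64(0.284), np.int64(92)), (np.float64(0.288), np.int64(220)), (np.float64(0.292), np.int64(312)), (np.float64(0.296), np.int64(361)), (np.float64(0.3), np.int64(498)), (np.float64(0.304), np.int64(117))]
scene cap top 294 279 [0.61332919 0.04685298 0.16395248] 0.16597742013388125 circ ((0.6128193140029907, 0.04574223607778549), 0.025143614038825035)
[(np.float64(0.152), np.int64(6)), (np.float64(0.204), np.int64(12)), (np.float64(0.208), np.int64(24)), (np.float64(0.212), np.int64(21)), (np.float64(0.216), np.int64(33)), (np.float64(0.22), np.int64(25)), (np.float64(0.28), np.int64(6)), (np.float64(0.284), np.int64(55)), (np.float64(0.288), np.int64(48)), (np.float64(0.292), np.int64(71)), (np.float64(0.296), np.int64(74)), (np.float64(0.3), np.int64(80)), (np.float64(0.304), np.int64(99))]
```

View pics/w3.png

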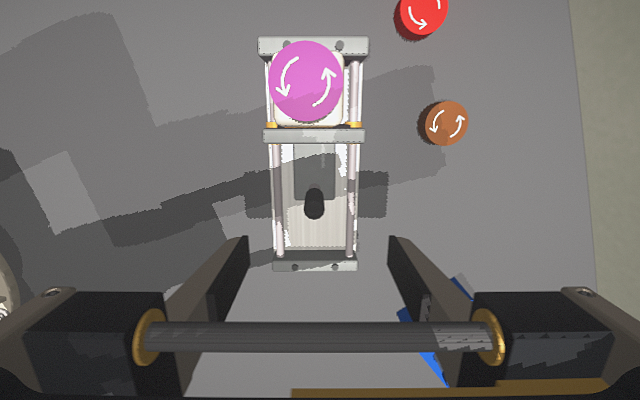

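View pics/s3.png

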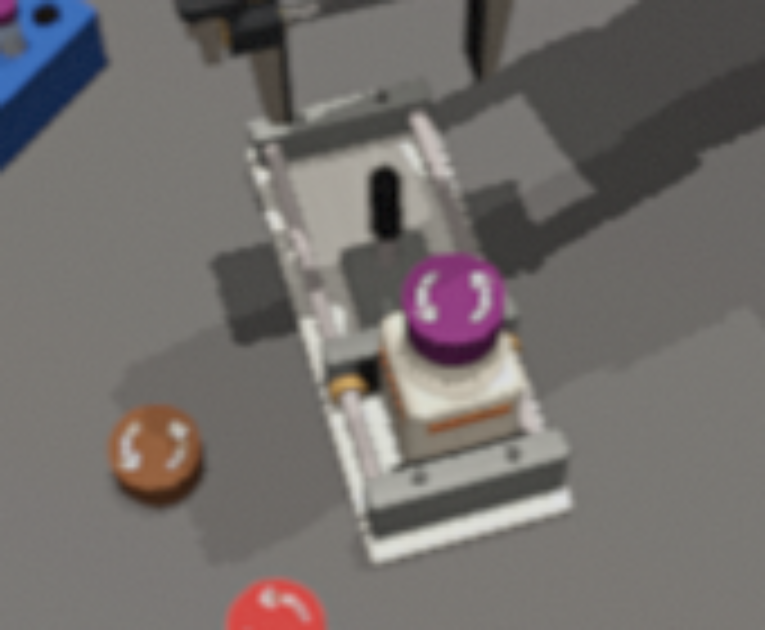

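The jaw gap is 62 mm, the bottle looks square between both jaws, and the handle is free. The violet cap is at (80,305) in the wrist view. I'll move part of the way over it and measure again.

Call:
move_arm:
  moves:
    - [0, 0, 0, 30, -5, 0, 1]
    - [0, 0, 0, 60, -7, 0, 1]
    - [0, 0, 0, 60, -7, 0, 1]
    - [0, 0, 0, 60, -7, 0, 1]

```text
time: 8.7
position: [0.5931, 0.0036, 0.1939]
tcp_rot: [-0.001, 0.82, 0.573, -0.001]
wrist_force: [0.2, 0.2, 0.8]
gripper_width: 0.0918
```

```bash
python3 look.py 4
```

```text
rv [-0.0026  0.0013  0.0028] shift [44.5  7.  -6.2] pos [0.5931 0.0036 0.1939] yaz -20.1 F [0.15 0.18 0.78] w 0.0918 t 8.7 q [ 0.    0.33  1.72 -0.    1.1   0.36]
wrist cap top 3549 3535 [0.6123685  0.0448915  0.16416124] 0.16498253025826515 circ ((0.6121782064437866, 0.04401405528187752), 0.025140512734651566)
[(np.float64(0.152), np.int64(20)), (np.float64(0.156), np.int64(5)), (np.float64(0.204), np.int64(147)), (np.float64(0.208), np.int64(156)), (np.float64(0.212), np.int64(147)), (np.float64(0.216), np.int64(158)), (np.float64(0.22), np.int64(20)), (np.float64(0.284), np.int64(244)), (np.float64(0.288), np.int64(455)), (np.float64(0.292), np.int64(447)), (np.float64(0.296), np.int64(431)), (np.float64(0.3), np.int64(462)), (np.float64(0.304), np.int64(179))]
scene cap top 263 247 [0.61411827 0.04830109 0.16403123] 0.1657707572449452 circ ((0.6130424737930298, 0.04575319215655327), 0.024875666946172714)
[(np.float64(0.152), np.int64(5)), (np.float64(0.156), np.int64(4)), (np.float64(0.204), np.int64(12)), (np.float64(0.208), np.int64(21)), (np.float64(0.212), np.int64(24)), (np.float64(0.216), np.int64(31)), (np.float64(0.22), np.int64(20)), (np.float64(0.28), np.int64(4)), (np.float64(0.284), np.int64(51)), (np.float64(0.288), np.int64(60)), (np.float64(0.292), np.int64(68)), (np.float64(0.296), np.int64(80)), (np.float64(0.3), np.int64(68)), (np.float64(0.304), np.int64(107))]
```

View pics/w4.png

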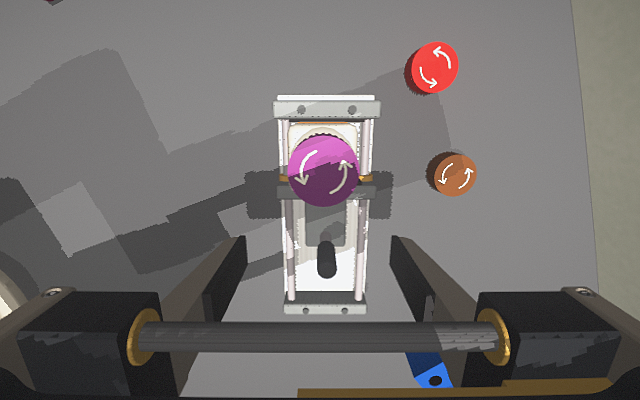

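The cap at (172,322) is centred between the fingers. Moving over it, then down around it, and closing.

Call:
move_arm:
  moves:
    - [0, 0, 0.003, 25, 4, 0, 1]
    - [0, 0, 0.003, 45, 4, 0, 1]
    - [0, 0, 0.003, 45, 4, 0, 1]
    - [0, 0, 0.003, 45, 4, 0, 1]
    - [0, 0, 0.003, 45, 4, 20, 1]
    - [0, 0, 0.003, 45, 4, 40, 1]
    - [0, 0, 0.003, 45, 4, 55, 1]
    - [0, 0, 0.003, 45, 4, 61, 1]
    - [0, 0, 0.003, 45, 4, 61, 1]
    - [0, 0, 0.003, 45, 4, 61, 1]

```text
time: 9.8
position: [0.6138, 0.0439, 0.1352]
tcp_rot: [0.0, 0.821, 0.571, 0.0]
wrist_force: [0.0, -0.6, -0.6]
gripper_width: 0.0917
```

```bash
python3 -c "
from h import *
go([.6124,.0445,.133],-20.3)"
```

```text
rv [ 0.0006 -0.0002 -0.0019] shift [ 0.1 -1.5  2.2] pos [0.6138 0.0439 0.1352] yaz -20.4 F [ 0.03 -0.56 -0.59] w 0.0917 t 9.8 q [ 0.07  0.42  1.72 -0.    1.    0.43]
```

Call:
move_arm:
  moves:
    - [0, 0, 0, 0, -1, 2, 1]
    - [0, 0, 0, 0, -1, 2, -1]
    - [0, 0, 0, 0, -1, 2, -1]
    - [0, 0, 0, 0, -1, 2, -1]
    - [0, 0, 0, 0, -1, 2, -1]
    - [0, 0, 0, 0, -1, 2, -1]
    - [0, 0, 0, 0, -1, 2, -1]
    - [0, 0, 0, 0, -1, 2, -1]
    - [0, 0, 0, 0, -1, 2, -1]
    - [0, 0, 0, 0, -1, 2, -1]
    - [0, 0, 0, 0, -1, 2, -1]

```text
time: 10.9
position: [0.6124, 0.0445, 0.1326]
tcp_rot: [-0.0, 0.821, 0.571, -0.0]
wrist_force: [-1.0, 1.4, 1.4]
gripper_width: 0.0496
```

```bash
python3 -c "
from h import *
go([.6124,.0445,.133],-20.3)
for n in ['scene']:
    p,d=get_image(n);cv2.imwrite('pics/s5.png',cv2.resize(p[120:290,230:410,::-1],None,fx=3.5,fy=3.5))
"
```

```text
rv [-0.0002  0.     -0.0017] shift [ 0.   0.  -0.4] pos [0.6124 0.0445 0.1326] yaz -20.4 F [-0.98  1.44  1.35] w 0.0496 t 10.9 q [0.07 0.42 1.73 0.   0.99 0.43]
```

View pics/s5.png

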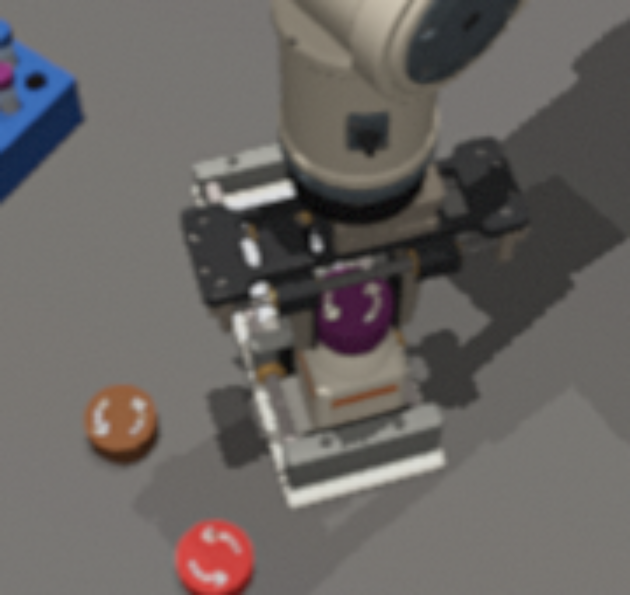

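The violet cap is held (49.6 mm) with little side force. Now I'll press down in steps, watching the force.

Call:
move_arm:
  moves:
    - [0, 0, 0, 0, 0, 1, -1]
    - [0, 0, 0, 0, 0, 2, -1]
    - [0, 0, 0, 0, 0, 3, -1]
    - [0, 0, 0, 0, 0, 4, -1]
    - [0, 0, 0, 0, 0, 4, -1]

```text
time: 11.45
position: [0.6127, 0.0444, 0.1289]
tcp_rot: [0.0, 0.821, 0.571, 0.0]
wrist_force: [-2.3, 0.9, 6.6]
gripper_width: 0.0501
```

Call:
move_arm:
  moves:
    - [0, 0, 0, 0, 0, 1, -1]
    - [0, 0, 0, 0, 0, 1, -1]
    - [0, 0, 0, 0, 0, 1, -1]

```text
time: 11.75
position: [0.6128, 0.0445, 0.1281]
tcp_rot: [0.0, 0.821, 0.571, 0.0]
wrist_force: [-2.6, -0.1, 7.2]
gripper_width: 0.0497
```

Call:
move_arm:
  moves:
    - [0, 0, 0, 0, 0, 1, -1]
    - [0, 0, 0, 0, 0, 1, -1]
    - [0, 0, 0, 0, 0, 1, -1]

```text
time: 12.05
position: [0.6128, 0.0444, 0.1272]
tcp_rot: [0.0, 0.821, 0.571, 0.0]
wrist_force: [-2.1, -0.0, 8.3]
gripper_width: 0.0496
```

Call:
move_arm:
  moves:
    - [0, 0, 0, 0, 0, 0.7, -1]
    - [0, 0, 0, 0, 0, 0.7, -1]
    - [0, 0, 0, 0, 0, 0.7, -1]

```text
time: 12.35
position: [0.6129, 0.0444, 0.1269]
tcp_rot: [0.0, 0.821, 0.571, 0.0]
wrist_force: [-4.1, 0.5, 11.8]
gripper_width: 0.0499
```

The cap bottomed (11.8 N at 5.7 mm travel). I'll hold it down and twist anticlockwise (tool rz negative).

Call:
move_arm:
  moves:
    - [0, 0, -0.08, 0, 0, 0, -1]
    - [0, 0, -0.16, 0, 0, 0, -1]
    - [0, 0, -0.24, 0, 0, 0, -1]
    - [0, 0, -0.32, 0, 0, 0, -1]
    - [0, 0, -0.4, 0, 0, 0, -1]
    - [0, 0, -0.4, 0, 0, 0, -1]

```text
time: 12.95
position: [0.6132, 0.0445, 0.1268]
tcp_rot: [0.001, 0.69, 0.723, 0.001]
wrist_force: [-2.1, -0.2, 10.0]
gripper_width: 0.05
```

```bash
python3 -c "
from h import *
go([.6124,.0445,.133],-20.3+62);print(observe()['ft_torque'])"
```

```text
rv [ 1.50e-03  5.00e-04 -6.81e-01] shift [ 0.1 -0.7 -6.2] pos [0.6132 0.0445 0.1268] yaz 2.7 F [-2.12 -0.24 10.01] w 0.05 t 12.95 q [ 0.07  0.43  1.73 -0.    0.98  0.02]
[-0.10529955  0.52175283  0.00954025]
```

Call:
move_arm:
  moves:
    - [0, 0, -0.1, 0, 0, 0, -1]
    - [0, 0, -0.2, 0, 0, 0, -1]
    - [0, 0, -0.3, 0, 0, 0, -1]
    - [0, 0, -0.4, 0, 0, 0, -1]
    - [0, 0, -0.5, 0, 0, 0, -1]
    - [0, 0, -0.6, 0, 0, 0, -1]
    - [0, 0, -0.68, 0, 0, 0, -1]
    - [0, 0, -0.68, 0, 0, 0, -1]
    - [0, 0, -0.68, 0, 0, 0, -1]

```text
time: 13.85
position: [0.613, 0.0445, 0.1268]
tcp_rot: [0.001, 0.411, 0.912, 0.0]
wrist_force: [-3.5, -0.3, 11.0]
gripper_width: 0.0496
```

```bash
python3 -c "
from h import *
go([.6124,.0445,.133],-20.3+62);print(observe()['ft_torque'])
p,d=get_image('scene');cv2.imwrite('pics/s6.png',cv2.resize(p[120:290,230:410,::-1],None,fx=3.5,fy=3.5))
p,d=get_image('top');cv2.imwrite('pics/t6.png',cv2.resize(p[140:250,240:400,::-1],None,fx=4,fy=4))"
```

```text
rv [ 0.0009  0.0008 -0.0035] shift [ 0.4 -0.4 -6.2] pos [0.613  0.0445 0.1268] yaz 41.5 F [-3.47 -0.3  10.97] w 0.0496 t 13.85 q [ 0.07  0.43  1.73 -0.    0.98 -0.65]
[-0.03182311  0.58436996  0.07041048]
```

View pics/s6.png

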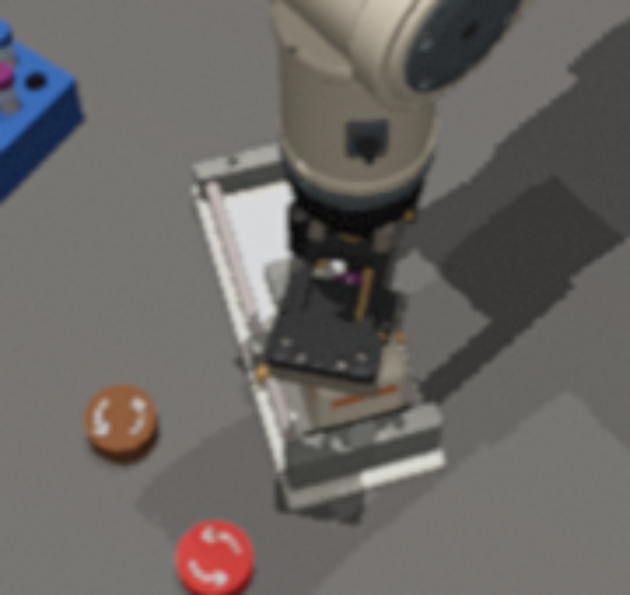

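Turned 62° with low torque; the cap is hidden by the gripper here. I'll lift gently and check for pull.

Call:
move_arm:
  moves:
    - [0, 0, 0, 0, 0, -2, -1]
    - [0, 0, 0, 0, 0, -4, -1]
    - [0, 0, 0, 0, 0, -6, -1]
    - [0, 0, 0, 0, 0, -8, -1]
    - [0, 0, 0, 0, 0, -8, -1]

```text
time: 14.45
position: [0.6124, 0.0444, 0.1337]
tcp_rot: [-0.0, 0.411, 0.912, -0.0]
wrist_force: [-0.2, -0.7, -0.2]
gripper_width: 0.0497
```

```bash
python3 -c "
from h import *
go([.6124,.0445,.133],-20.3+62);print(observe()['ft_torque'])
p,d=get_image('wrist');cv2.imwrite('pics/w7.png',p[...,::-1])"
```

```text
rv [-0.0001  0.0001 -0.0038] shift [0.1 0.1 0.7] pos [0.6124 0.0444 0.1337] yaz 41.5 F [-0.19 -0.7  -0.21] w 0.0497 t 14.45 q [ 0.07  0.42  1.73 -0.    0.99 -0.65]
[-0.06660845  0.05937411 -0.02642996]
```

View pics/w7.png

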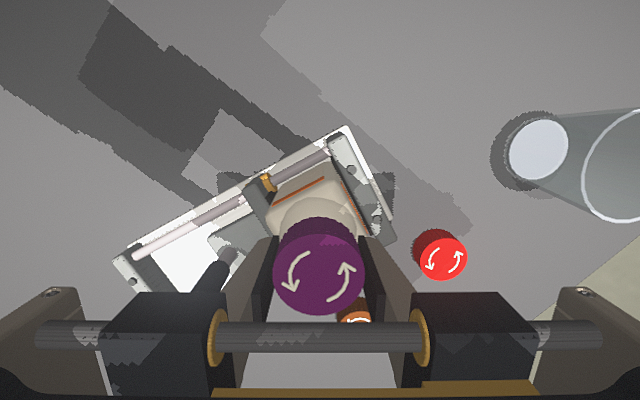

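The arrows have the same orientation in the wrist picture as before the twist, so the cap turned with the gripper. There is no pull. Lifting on.

Call:
move_arm:
  moves:
    - [0, 0, 0, 0, 0, -2, -1]
    - [0, 0, 0, 0, 0, -4, -1]
    - [0, 0, 0, 0, 0, -6, -1]

```text
time: 14.8
position: [0.6125, 0.0444, 0.14]
tcp_rot: [-0.0, 0.411, 0.912, -0.0]
wrist_force: [0.2, -0.1, -0.1]
gripper_width: 0.0497
```

Call:
move_arm:
  moves:
    - [0, 0, 0, 0, 0, -5, -1]
    - [0, 0, 0, 0, 0, -10, -1]
    - [0, 0, 0, 0, 0, -16, -1]
    - [0, 0, 0, 0, 0, -24, -1]
    - [0, 0, 0, 0, 0, -32, -1]
    - [0, 0, 0, 0, 0, -40, -1]
    - [0, 0, 0, 0, 0, -48, -1]
    - [0, 0, 0, 0, 0, -54, -1]
    - [0, 0, 0, 0, 0, -58, -1]
    - [0, 0, 0, 0, 0, -60, -1]
    - [0, 0, 0, 0, 0, -60, -1]

```text
time: 15.9
position: [0.6125, 0.0445, 0.2001]
tcp_rot: [0.0, 0.411, 0.912, 0.0]
wrist_force: [0.4, 0.1, 0.1]
gripper_width: 0.0497
```

Run:
```python
from h import *
go([.6124,.0445,.2],41.5)
c=calibration("scene");p,d=get_image('scene');cv2.imwrite('pics/s8.png',cv2.resize(p[100:290,230:420,::-1],None,fx=3.1,fy=3.1,interpolation=cv2.INTER_CUBIC))
for t in ["bottle_mouth","cap_center","tube_rack_center","tip_box_center","beaker_center"]:
    for r in tip_of(t,"scene")[:2]:
        a,b=r["position"];print(t,a,b,r["conf"],np.round(world(c,a,b,d[int(a),int(b)]),3),np.round(onplane(c,a,b,.153),4))
cw=calibration("wrist");p,d=get_image('wrist');cv2.imwrite('pics/w8.png',p[...,::-1]);P=cloud(cw,d)
for r in tip_of("bottle_mouth","wrist")[:2]:print("wrist mouth",r["position"],r["conf"],onplane(cw,*r["position"],.153))
hsv=cv2.cvtColor(p,cv2.COLOR_RGB2HSV);m=(hsv[...,0]>138)&(hsv[...,0]<158)&(hsv[...,1]>80)&(d>0)&(P[...,2]>.19)
q=P[m];zt=np.percentile(q[:,2],80);t=q[abs(q[:,2]-zt)<.005];A=np.c_[t[:,:2],np.ones(len(t))];k=np.linalg.lstsq(A,t[:,2],rcond=None)[0]
print(len(t),t.mean(0),"tilt slopes",k[:2],cv2.minEnclosingCircle(t[:,:2].astype(np.float32)))
```

```text
rv [ 0.0001  0.0001 -0.0003] shift [ 0.1 -0.1  0.1] pos [0.6125 0.0445 0.2001] yaz 41.5 F [0.39 0.11 0.13] w 0.0497 t 15.9 q [ 0.07  0.35  1.67 -0.    1.12 -0.65]
bottle_mouth 208.3 329.3 0.84 [0.674 0.119 0.327] [0.6142 0.0441 0.153 ]
cap_center 279.6 291.0 0.81 [0.755 0.086 0.027] [0.7737 0.128  0.153 ]
cap_center 243.8 261.5 0.74 [ 0.761 -0.029  0.028] [0.7786 0.027  0.153 ]
tube_rack_center 141.7 217.7 0.69 [ 0.698 -0.341  0.055] [ 0.7191 -0.262   0.153 ]
tip_box_center 286.1 473.9 0.63 [0.441 0.354 0.056] [0.4895 0.3592 0.153 ]
beaker_center 324.6 334.2 0.71 [0.735 0.225 0.007] [0.7591 0.2509 0.153 ]
wrist mouth [223.0, 317.5] 0.62 [0.61202454 0.0441557  0.153     ]
5457 [0.61149421 0.04558286 0.2312071 ] tilt slopes [ 0.00679519 -0.00990676] ((0.6127480268478394, 0.043372079730033875), 0.025989746674895287)
```

View pics/s8.png

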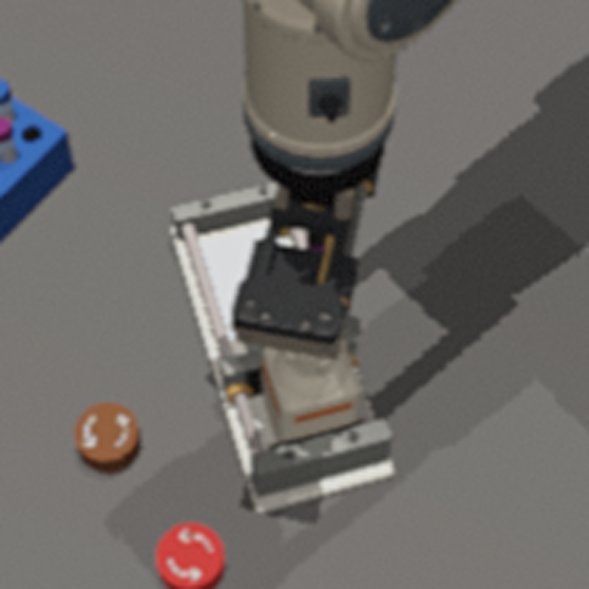

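View pics/w8.png

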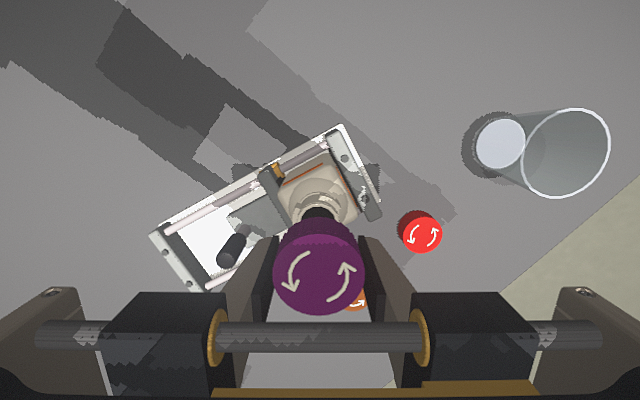

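The cap is clear of the bottle and level, with its top at z 0.231, so its lower edge is about 50 mm above the mouth. The open mouth shows below it at (215,318). One last check of the jaw gap, then I'll hand in.

Run:
```python
from h import *
u=np.array([np.cos(np.radians(69.7)),np.sin(np.radians(69.7))]);v=np.array([-u[1],u[0]])
cw=calibration("wrist");p,d=get_image('wrist');P=cloud(cw,d);A=P[...,:2]@u;B=P[...,:2]@v
g=(d>0)&(P[...,2]>.054)&(P[...,2]<.067)&(A>.18)&(A<.33)&(abs(B-np.array([.595,-.02])@v)<.06)
h,b=np.histogram(A[g],bins=np.arange(.19,.32,.004));print([(round(float(x),3),int(k)) for k,x in zip(h,b) if k>3])
bo=(d>0)&(P[...,2]>.102)&(P[...,2]<.116)&(np.hypot(P[...,0]-.613,P[...,1]-.045)<.06);print("shoulder z",np.median(P[bo],0),bo.sum())
s=observe();print(s["time"],s["position"],s["wrist_force"],s["gripper_width"])
```

```text
[(0.202, 72), (0.206, 210), (0.21, 177), (0.214, 95), (0.218, 74), (0.222, 15), (0.234, 7), (0.238, 6), (0.242, 5), (0.246, 6), (0.25, 6), (0.254, 6), (0.258, 6), (0.262, 6), (0.266, 8), (0.27, 4), (0.274, 6), (0.278, 8), (0.282, 53), (0.286, 303), (0.29, 361), (0.294, 364), (0.298, 364), (0.302, 343), (0.306, 18)]
shoulder z [0.59558537 0.06155233 0.10887761] 1435
16.35 [0.61244818 0.044463   0.19974139] [ 0.43067432 -0.10426464 -1.53398175] 0.04965798713685634
```

```bash
python3 -c "
from bench import *
print(finish_job())"
```

```text
the job is handed in; nothing more can be done
None
```

The job is handed in, and every check I made before handing in agreed with the goal; no verdict is reported.

- **Clamp:** I slid the loose jaw about 30 mm until the force rose to about 17 N and it stopped, then let go of the handle. In the last picture the jaws were still about 62 mm apart, the bottle's width.
- **Cap:** I gripped the violet cap, pressed it down until it bottomed (5.7 mm of tool travel, about 12 N), and turned it 62° anticlockwise. It lifted off with no pull on the bottle.
- **Final pose:** The cap is held at 49.7 mm finger opening and tilts about 0.7°. It sits within about 2 mm of the mouth's axis, with its lower edge about 50 mm above the mouth.
- **Bottle and bystanders:** The bottle's shoulder is at its expected height. The rack and tip box show no shift. The beaker's network reading moved about 10 mm on a weak detection (confidence about 0.7); I put that down to noise, since the arm never went near it.

I could not measure the jaw joint value or the bottle's tilt directly. I judged them from the jaw gap and the pictures. The job used about 16.4 s of the 48 s allowed.

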